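# Set the missing dowel and hold the upper half over the joint for gluing

## Task

We are about to glue up a two-part hardwood piece with dowels. Take from the drilled stand the dowel of the same length as the one already standing in the clamped lower half, and push it fully home in the open hole; then fetch the other half, lift it over the things standing on the bench without disturbing them, and hold it still, level and square over the lower half, faces and ends in line, with its bored edge about a centimetre above the dowel tips and touching neither the dowels nor the lower half, so that I can brush on the glue. Finish while still holding it there: do not lower it or let go.

Things in the scene. Friction and masses are not known exactly. Their poses are not given: they have to be found in the camera images.
- upper_mid (a point): centre of the loose upper half of the workpiece: a dark hardwood bar 32 mm thick (its x), 170 mm long (its y), 56 mm high (its z), 0.15 to 0.3 kg, standing on the bench on its bored edge, to the robot's left. The point lies 28 mm above the underside. Two blind holes 11.2 mm wide and 31 mm deep open in the underside at y = +55 and -55 mm; both ends are alike, so either way round will do. Grip it across the 32 mm
- joint (a point): centre of the upper edge of the lower half, a dark hardwood bar 32 mm thick (x) and 170 mm long (y) clamped upright in a fixed plywood jig (base 180 x 250 x 18 mm, light wooden fence and jaw along both its faces, their tops 26 and 30 mm below this edge, two wooden cams on the robot's side); the edge is 84 mm above the bench. x across, y along the bar, z up. A dowel stands firmly in the hole at y = +55 mm and 30 mm proud; the hole at y = -55 mm is open
- open_hole (a point): mouth of the open dowel hole in the lower half, on its upper edge, z up: 11.2 mm wide with a 2.5 mm countersink, 30 mm deep, flat bottom
- set_dowel_tip (a point): middle of the top of the dowel already standing in the lower half, 30 mm above the edge (the jig and this dowel never move)
- jig: the fixed clamping jig with the lower half and the set dowel; its origin is on the bench under the middle of the lower half, axes as joint, 84 mm below it
- stand: fixed wooden stand 150 (x) x 48 (y) x 45 mm with three blind holes in a row along its x, at -45, 0 and +45 mm, 30 mm deep and 11 mm wide, each with one upright dowel in it, in any order; origin under its middle on the bench
- dowel_mid_centre (a point): centre of the dowel that is wanted: beech, 10 mm diameter, 60 mm long, z along it, ends bevelled; 30 mm of it stands out of the stand
- dowel_short_centre (a point): centre of a dowel too short for the job: 10 mm diameter, 45 mm long, 15 mm standing out
- dowel_long_centre (a point): centre of a dowel too long for the job: 10 mm diameter, 80 mm long, 50 mm standing out
- upper_half: the same upper half, origin at the middle of its underside, axes as upper_mid
- dowel_mid: the same wanted dowel, origin at the middle of its foot
- glue_bottle: white glue bottle, 61 mm across, 188 mm tall, loose, standing between the upper half and the jig, to be left alone; origin under its middle
- pencil_tin: tin of pencils, 72 mm across, 179 mm tall, loose, standing between the upper half and the jig, to be left alone; origin under its middle
- tape_measure: tape measure 34 x 76 x 60 mm, loose, standing between the upper half and the jig, to be left alone; origin under its middle

How it is judged (in metres and radians):
On the way:
1. the 60 mm dowel stands fully home in the open hole and the fingers have left it (horizontal distance between dowel_mid_centre and open_hole below 0.003 m and z of dowel_mid_centre in the frame of open_hole below 0.003 m and angle between the z axis of dowel_mid_centre and the z axis of open_hole, either way round below 0.1 rad and contact force between the fingers and dowel_mid below 0.1 N), for 0.2 s.
At the end, for the whole second after the job is handed in: The 60 mm dowel is home (within 3 mm, 0.1 rad); the fingers hold the upper half still over the lower half, within 4 mm across and along, parallel and level within 0.06 rad, its underside 4 to 18 mm above the set dowel's tip, touching neither dowels nor lower half (horizontal distance between dowel_mid_centre and open_hole below 0.003 m and z of dowel_mid_centre in the frame of open_hole below 0.003 m and angle between the z axis of dowel_mid_centre and the z axis of open_hole, either way round below 0.1 rad and x of upper_mid in the frame of joint between -0.004 and 0.004 m and y of upper_mid in the frame of joint between -0.004 and 0.004 m and z of upper_mid in the frame of joint between 0.062 and 0.076 m and angle between the y axis of upper_mid and the y axis of joint, either way round below 0.06 rad and angle between upper_mid's own z axis and vertical below 0.06 rad and contact force between the fingers and upper_half above 1 N and contact force between upper_half and jig below 0.1 N and contact force between upper_half and dowel_mid below 0.1 N and linear speed of upper_half below 0.02 m/s); the arm keeps its last pose, push and grip.
It fails at once if the upper half bumped the lower half, its jig or the dowels in it (contact force between upper_half and jig above 0.5 N or contact force between upper_half and dowel_mid above 0.5 N).
It fails at once if the glue bottle, the pencil tin or the tape measure was shifted by more than 20 mm or tipped (distance of any of glue_bottle, pencil_tin, tape_measure from where it was at the start of the episode above 0.02 m or angle between any of glue_bottle, pencil_tin, tape_measure's own z axis and vertical above 0.3 rad).
It also fails if it takes over 72 s, if anything falls off the work surface, if the arm or the gripper's body presses on something with over 40 N, if the wrist force passes 120 N, or if a joint passes its speed limit or range.

## Robot

A 6-joint arm with a two-finger parallel gripper is mounted at the origin on a cart in front of the work surface, level with it; the furniture and walls round the work are solid. World frame = base frame: x ahead of the robot, y to its left, z up, the work surface at z = 0. Lengths are in m, angles in degrees, forces in N, time in s.
With the tool pointing down it reaches from about 0.35 to 0.875 m from the base axis. Payload 4.2 kg.
Tool frame: the origin (TCP) lies at the very end of the fingers, on their centre line; the grasp point (between the pads) lies 19 mm behind it; z points along the fingers, y is the line along which they close (so a half turn about z gives the same grasp; the last joint's range is limited). The gripper opens to 87 mm and grips with 3 to 60 N. Pads are 19 mm wide; open, the fingers measure 117 mm over their backs; the gripper's body (75 mm by 190 mm) begins 51 mm behind the grasp point.
Start: joints at [-52.277, 22.042, 0.453, 0, -68.411, -14.817], TCP at [0.243, -0.576, 0.223] pointing down, gripper open.
Joint ranges: [-179.83, 179.83], [-69.29, 118.12], [-61.27, 80.66], [-181.25, 117.63], [-171.15, -9.14], [-177.46, 177.46]. Speed limits (degrees/s): [159.86, 159.86, 180, 180, 180, 180].

## Interface

Orientations are given as a 3x3 rotation matrix whose columns are the frame's x, y, z axes.
In Python, from station import * gives the robot as it stands.
- The arm moves only by the shell command python3 -m pendant 'ROWS'. ROWS is JSON, a list of rows, each an object of numbers: "x", "y", "z": the shift along the world's x, y, z normalised to -1 to 1, where 1 is 250 mm; "rx", "ry", "rz": the turn, a rotation vector about the world's x, y, z normalised to -1 to 1, where 1 is 180 degrees; "claw": the opening, from 0 (shut) to 1 (fully open). A call has exactly 8 rows; each row is the pose to reach, as a shift and turn from the pose commanded when the call began, turning the shorter way round; what a row does not reach only later rows make up. A row lasts 1/8 s, in which the tool goes at most 62.5 mm and 10.7 degrees, less where a joint would pass 70% of its speed; a pose out of reach is approached as far as the arm can. A call with a number of a shift or a turn outside -1 to 1 is refused whole. A call with a gripper value outside its range is refused whole. The fingers move at their own pace and stop on an object; the grip force is fixed at half the most. Time passes only in rows, so rows that repeat a pose let the fingers close, or fill a call up. It gives the time, the measured TCP pose, the force, the opening and the grip force at its end, in the units of the state.
- sense(): the state, without advancing time (a new reading comes with each control period).
- capture(name): name is "scene" or "top" or "wrist"; returns a dict with "color" (400x640x3 uint8, red, green, blue), "mtx" (3x3 intrinsics, pixels), "k1" (the pictures are not rectified: a ray, as slopes to the right and down, at radius r is drawn at 1 + k1 r^2 times it, then the intrinsics apply), "world_to_cam" (4x4, takes a point from world to camera coordinates). Camera axes: x right, y up, looking along -z (the intrinsics and any distortion apply to the point x, -y, -z); pixel columns grow to the right and rows downward; lengths in m; the calibration is good to about 2 mm. A picture is of the moment at which its call begins. There is no depth.
- finish_job(): hands the job in; it is judged then, once.
Trained networks look in a picture, given as the dict that the camera call returned (one of the last four; its "shot" number tells which), for a name from the list of things; names that differ only in an ending like _2 or _b are one class to them, and where a whole thing is asked for, a point or a joint stands for the part that bears it (a point fixed in the world has none). Each returns a list of dicts, best first, with "conf" (0 to 1); they miss things now and then, are a little off and sometimes report something else, mostly with a low value. They report only what shows in the picture. A call takes as long as a camera call.
- search_frame(picture, label): "centre" ([column, row] in pixels, amid what is visible of it).
- regions_of(picture, label): "region" (400x640 bool, what is visible of it) and "centre" ([column, row] in pixels, amid what is visible of it).
The state is a dict: "time_s": time; "joints": joint angles; "joint_velocities": joint speeds; "effort": joint torques, N m; "tcp_pos": TCP position; "ee_rot": TCP orientation; "wrist_force": force on the tool from outside, world axes, zero at the start; "moment": the same for the moment, N m; "gripper_width": opening from 0.0 (shut) to 1.0 (fully open); "gripper_force": force on a finger pad.
Only numpy, scipy, OpenCV 4.12 (cv2) and the standard library are available. Lean on these libraries where they do the work, as an engineer would, in place of code of your own. Each camera call takes 0.05 s, during which the arm holds its last target. There are 200 camera calls.

## Working session

There is one attempt and no reset: what is moved stays moved. The work goes in short steps, Python scripts to look and compute and a shell command to move; the robot and the scene stay as the last step left them, time stands still between calls to the robot, and variables do not carry over. Pictures are saved under pics/ and viewed, at most 10 in all, crops included, and the job is handed in when it is done.

```bash
ls; mkdir -p pics; cat > h.py <<'E'
from station import *
import numpy as np, cv2
def ray(p,uv):
    K=np.array(p["mtx"]);T=np.array(p["world_to_cam"])
    d=np.array([(uv[0]-K[0,2])/K[0,0],(uv[1]-K[1,2])/K[1,1]]);s=d.copy()
    for _ in range(30): s=d/(1+p["k1"]*(s@s))
    R=T[:3,:3];return -R.T@T[:3,3], R.T@np.array([s[0],-s[1],-1])
def onz(p,uv,z):
    c,d=ray(p,uv);return c+d*(z-c[2])/d[2]
def proj(p,X):
    K=np.array(p["mtx"]);T=np.array(p["world_to_cam"])
    X=np.atleast_2d(X)@T[:3,:3].T+T[:3,3]
    s=np.c_[X[:,0]/-X[:,2],-X[:,1]/-X[:,2]];s=s*(1+p["k1"]*(s**2).sum(1,keepdims=True))
    return np.c_[s[:,0]*K[0,0]+K[0,2],s[:,1]*K[1,1]+K[1,2]]
def save(p,n,box=None,f=1):
    im=p["color"][:,:,::-1]
    if box: im=im[box[1]:box[3],box[0]:box[2]]
    cv2.imwrite("pics/"+n,cv2.resize(im,None,fx=f,fy=f,interpolation=cv2.INTER_CUBIC))
E
python3 - <<'E'
from h import *
np.set_printoptions(precision=4,suppress=True)
a=capture("top");b=capture("scene")
print(sense())
for p in(a,b):
    print(p["mtx"],p["k1"],p["world_to_cam"])
cv2.imwrite("pics/1.png",np.vstack([a["color"],b["color"]])[:,:,::-1][::1,::1])
save(a,"top.png");save(b,"scene.png")
for p,n in((a,"top"),(b,"scene")):
  for l in("upper_mid","joint","open_hole","set_dowel_tip","stand","dowel_mid_centre","dowel_short_centre","dowel_long_centre","glue_bottle","pencil_tin","tape_measure"):
    print(n,l,[(np.round(r["centre"],1),round(r["conf"],2)) for r in search_frame(p,l)][:2])
E
```

```text
pics
{'time_s': 0.1, 'joints': array([-52.2766,  22.0859,   0.3883,  -0.0254, -68.4125, -14.816 ]), 'joint_velocities': array([-0.0379,  0.0371,  0.1039,  0.1354,  0.0689,  0.0672]), 'effort': array([ -0.0004, -39.1689,  18.7935,   4.2319,   0.0135,  -0.0001]), 'tcp_pos': array([ 0.2431, -0.5752,  0.2216]), 'ee_rot': array([[-0.9212, -0.3891, -0.0008],
       [-0.3891,  0.9212,  0.0018],
       [ 0.0001,  0.002 , -1.    ]]), 'wrist_force': array([-0.6405,  0.0382, -0.232 ]), 'moment': array([ 0.0039, -0.0072, -0.0148]), 'gripper_force': 0.0, 'gripper_width': 0.9973847238178865}
[[441.8366   0.     320.1296]
 [  0.     441.8366 205.3581]
 [  0.       0.       1.    ]] -0.03357617297518908 [[-0.0181 -0.9998  0.0081 -0.0146]
 [ 0.9958 -0.0173  0.0894 -0.5112]
 [-0.0893  0.0097  0.996  -1.2534]
 [ 0.      0.      0.      1.    ]]
[[503.0948   0.     322.3228]
 [  0.     503.0948 198.4913]
 [  0.       0.       1.    ]] -0.07385821702539183 [[-0.9071 -0.4205  0.0203  0.4465]
 [ 0.2643 -0.5313  0.8049 -0.2239]
 [-0.3276  0.7355  0.5931 -1.1942]
 [ 0.      0.      0.      1.    ]]
top upper
[... 292 characters left out ...]
top glue_bottle [(array([259.1, 170.8]), 0.57), (array([258.5, 203.8]), 0.56)]
top pencil_tin [(array([258.4, 173. ]), 0.8)]
top tape_measure [(array([267.8, 244.6]), 0.52)]
scene upper_mid [(array([256.6, 316.6]), 0.86), (array([362.1, 144.9]), 0.51)]
scene joint [(array([320.3, 213.2]), 0.67)]
scene open_hole [(array([322.2, 212.4]), 0.96)]
scene set_dowel_tip [(array([322.1, 211.3]), 0.66)]
scene stand [(array([371.8, 160.6]), 0.91)]
scene dowel_mid_centre []
scene dowel_short_centre [(array([320.7, 215. ]), 0.56)]
scene dowel_long_centre []
scene glue_bottle [(array([293.6, 247.4]), 0.56)]
scene pencil_tin [(array([254. , 235.3]), 0.58)]
scene tape_measure [(array([337.6, 271. ]), 0.74)]
```

View pics/top.png

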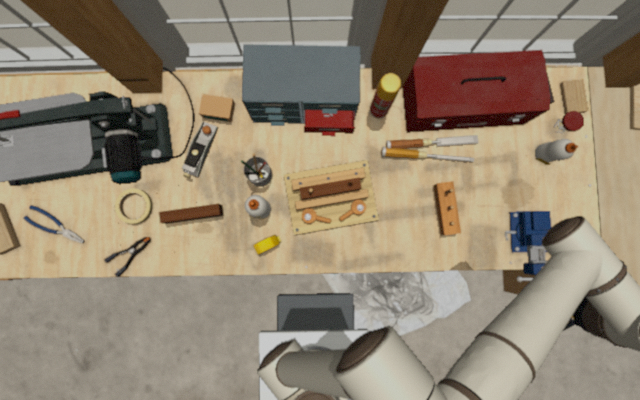

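View pics/scene.png

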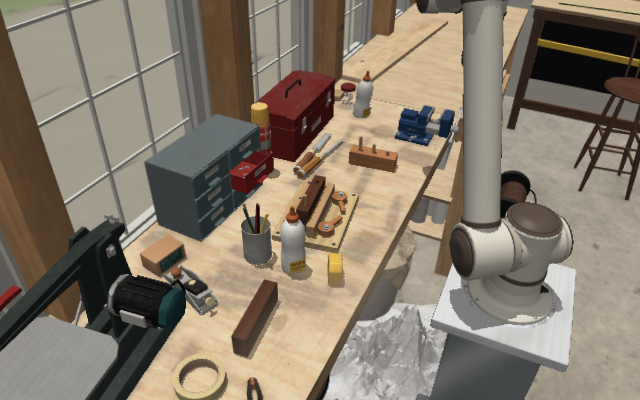

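The top view shows the upper half at (190,214), the jig at (332,196), the stand at (447,208), the tin at (257,172), the bottle at (258,206) and the tape at (266,245). I'll zoom in on the stand and jig.

```bash
python3 - <<'E'
from h import *
np.set_printoptions(precision=4,suppress=True)
a=capture("top");b=capture("scene")
def cr(p,x,y,w,h,f): return cv2.resize(p["color"][y:y+h,x:x+w,::-1],None,fx=f,fy=f,interpolation=cv2.INTER_CUBIC)
A=cr(a,280,155,100,75,4);B=cr(a,410,170,100,75,4);C=cr(b,270,165,100,75,4);D=cr(b,330,125,100,75,4)
cv2.imwrite("pics/z.png",np.vstack([np.hstack([A,B]),np.hstack([C,D])]))
for uv,z in(((447,208),.045),((332,188),.084),((190,213),.056),((257,172),.1),((258,206),.1),((266,245),.06)): print(uv,onz(a,uv,z))
for uv,z in(((372,158),.045),((256,316),.056)): print(uv,onz(b,uv,z))
E
```

```text
(447, 208) [ 0.495  -0.3851  0.045 ]
(332, 188) [ 0.5529 -0.0568  0.084 ]
(190, 213) [0.4927 0.3427 0.056 ]
(257, 172) [0.5984 0.1478 0.1   ]
(258, 206) [0.5052 0.1456 0.1   ]
(266, 245) [0.3995 0.1292 0.06  ]
(372, 158) [ 0.4841 -0.353   0.045 ]
(256, 316) [0.4777 0.3648 0.056 ]
```

View pics/z.png

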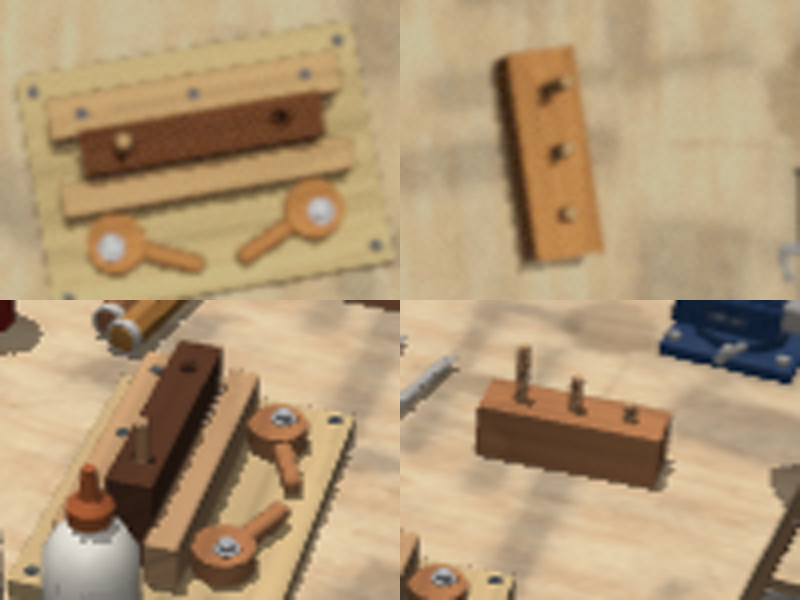

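Middle dowel is the 60 mm one: top-view tip at about (451,207), with the long one at (452,190) and the short one at (452,223). The set dowel tip is at (311,190) and the open hole at (350.5,184).

```bash
python3 - <<'E'
from h import *
from scipy.spatial.transform import Rotation as R
np.set_printoptions(precision=4,suppress=True)
a=capture("top")
for n,uv,z in(("long",(451.7,190),.095),("mid",(451.2,207),.075),("short",(452.5,223.5),.06),("set",(310.8,190),.114),("open",(350.5,184.2),.084)): print(n,onz(a,uv,z))
r=[(regions_of(a,l) or [None])[0] for l in("stand","upper_half")]
for n,q in zip("su",r):
  if q: print(n,q["conf"],cv2.minAreaRect(np.argwhere(q["region"])[:,::-1].astype(np.float32)))
s=sense();print(s["tcp_pos"],s["ee_rot"],"yaw of tool y",np.degrees(np.arctan2(*s["ee_rot"][[1,0],1])))
w=capture("wrist");T=w["world_to_cam"];print(w["mtx"],w["k1"]);Rt=s["ee_rot"];c=-T[:3,:3].T@T[:3,3]
print("cam in tool",Rt.T@(c-s["tcp_pos"]),"look",-Rt.T@T[2,:3],"right",Rt.T@T[0,:3])
E
```

```text
long [ 0.5405 -0.3854  0.095 ]
mid [ 0.4953 -0.3881  0.075 ]
short [ 0.4499 -0.3943  0.06  ]
set [0.5446 0.0015 0.114 ]
open [ 0.5627 -0.1081  0.084 ]
s 0.78 ((446.1502380371094, 207.97686767578125), (51.39533233642578, 20.9838924407959), 81.25383758544922)
u 0.92 ((190.93370056152344, 214.4166259765625), (15.265387535095215, 64.94564819335938), 83.51692199707031)
[ 0.2433 -0.5757  0.2226] [[-0.9211 -0.3892 -0.    ]
 [-0.3892  0.9211  0.    ]
 [ 0.      0.     -1.    ]] yaw of tool y 112.9068993201887
[[301.6274   0.     323.2262]
 [  0.     301.6274 197.8597]
 [  0.       0.       1.    ]] -0.01336249291348745
cam in tool [ 0.0827 -0.0001 -0.1636] look [-0.2989  0.0005  0.9543] right [-0.0006  1.     -0.0008]
```

```bash
python3 -m pendant '[{"x":0.2,"y":0.15,"z":0,"rz":-0.03,"claw":0.6},{"x":0.4,"y":0.3,"z":0,"rz":-0.06,"claw":0.6},{"x":0.6,"y":0.45,"z":-0.04,"rz":-0.088,"claw":0.6},{"x":0.8,"y":0.6,"z":-0.08,"rz":-0.088,"claw":0.6},{"x":1,"y":0.75,"z":-0.08,"rz":-0.088,"claw":0.6},{"x":1,"y":0.75,"z":-0.08,"rz":-0.088,"claw":0.6},{"x":1,"y":0.75,"z":-0.08,"rz":-0.088,"claw":0.6},{"x":1,"y":0.75,"z":-0.08,"rz":-0.088,"claw":0.6}]'
python3 - <<'E'
from h import *
w=capture("wrist");save(w,"w1.png");s=sense();print(s["tcp_pos"],s["joint_velocities"].max())
np.set_printoptions(precision=2,suppress=True)
print(proj(w,[[.4953,-.3881,.075],[.4953,-.3881,.045],[.5405,-.3854,.095],[.4499,-.3943,.06]]))
for l in("dowel_mid_centre","dowel_short_centre","dowel_long_centre"): print(l,[(r["centre"],r["conf"]) for r in search_frame(w,l)])
E
```

```text
[ 0.24329883 -0.57566194  0.22253434] 0.12407124723091238
[[377.47 398.94]
 [374.   380.03]
 [367.11 435.96]
 [386.07 364.9 ]]
dowel_mid_centre []
dowel_short_centre []
dowel_long_centre []$[0]: bad value
```

View pics/w1.png

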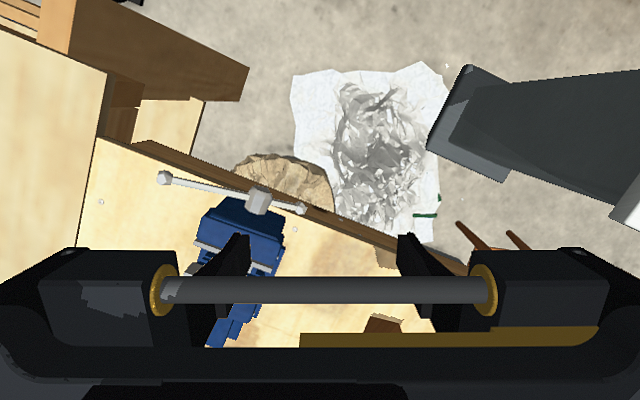

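The move was refused, probably because every field is required. The picture is still from the start pose, with the fingers at rows 240–340.

```bash
python3 -m pendant '[{"x":0.2,"y":0.15,"z":0,"rx":0,"ry":0,"rz":-0.03,"claw":0.6},{"x":0.4,"y":0.3,"z":0,"rx":0,"ry":0,"rz":-0.06,"claw":0.6},{"x":0.6,"y":0.45,"z":-0.04,"rx":0,"ry":0,"rz":-0.088,"claw":0.6},{"x":0.8,"y":0.6,"z":-0.08,"rx":0,"ry":0,"rz":-0.088,"claw":0.6},{"x":1,"y":0.75,"z":-0.08,"rx":0,"ry":0,"rz":-0.088,"claw":0.6},{"x":1,"y":0.75,"z":-0.08,"rx":0,"ry":0,"rz":-0.088,"claw":0.6},{"x":1,"y":0.75,"z":-0.08,"rx":0,"ry":0,"rz":-0.088,"claw":0.6},{"x":1,"y":0.75,"z":-0.08,"rx":0,"ry":0,"rz":-0.088,"claw":0.6}]'
python3 - <<'E'
from h import *
w=capture("wrist");save(w,"w2.png");s=sense();print(s["tcp_pos"],s["joint_velocities"].max())
np.set_printoptions(precision=2,suppress=True)
print(proj(w,[[.4953,-.3881,.075],[.4953,-.3881,.045],[.5405,-.3854,.095],[.4499,-.3943,.06]]))
for l in("dowel_mid_centre","dowel_short_centre","dowel_long_centre"): print(l,[(r["centre"],r["conf"]) for r in search_frame(w,l)])
E
```

```text
time_s: 2.7
tcp_pos: [0.4923, -0.3889, 0.2027]
ee_rot: [[-0.993, -0.122, -0.0], [-0.122, 0.993, -0.0], [0.0, -0.0, -1.0]]
wrist_force: [-0.4, 0.1, 0.3]
gripper_width: 0.599
gripper_force: 0.0
[ 0.49223652 -0.38910903  0.20273283] 0.12336711432251993
[[323.67 192.73]
 [323.61 185.04]
 [320.88 242.32]
 [323.   144.98]]
dowel_mid_centre [([319.7, 188.7], 0.45)]
dowel_short_centre [([324.3, 146.8], 0.62)]
dowel_long_centre [([320.8, 229.8], 0.48)]
```

View pics/w2.png

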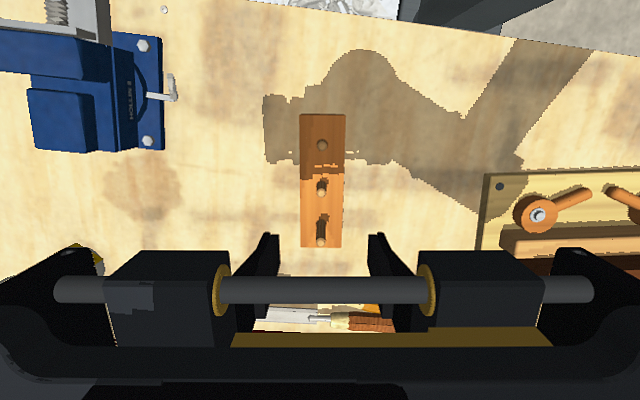

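The wrist view shows the stand at columns 300–345, square to the tool, with dowels near rows 146, 188 and 232. I'll zoom in to get the tip pixel.

```bash
python3 - <<'E'
from h import *
w=capture("wrist");save(w,"w3.png",(290,105,350,255),4)
for n,l in(("stand","stand"),):
  q=regions_of(w,l)
  if q: print(q[0]["conf"],cv2.minAreaRect(np.argwhere(q[0]["region"])[:,::-1].astype(np.float32)))
E
```

```text
0.63 ((322.0, 180.0), (134.0, 46.0), 90.0)
```

View pics/w3.png

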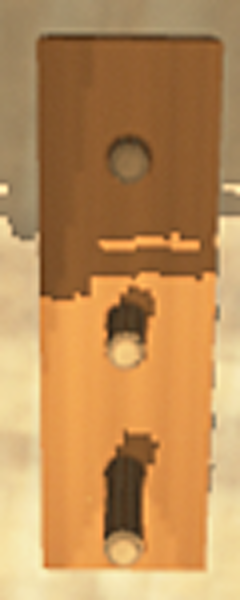

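Mid tip at (321.5,192.2), short at (322.5,145), long at (321,242). These are within 2 px of the top-view predictions.

```bash
python3 - <<'E'
from h import *
w=capture("wrist")
for uv,z in(((321.5,192.2),.075),((322.5,145),.06),((321,242),.095)): print(onz(w,uv,z))
print(sense()["tcp_pos"])
E
```

```text
[ 0.49546196 -0.39010172  0.075     ]
[ 0.45043595 -0.39458241  0.06      ]
[ 0.54059549 -0.38506616  0.095     ]
[ 0.49288469 -0.3886072   0.20264838]
```

```bash
python3 -m pendant '[{"x":0.012,"y":-0.005,"z":-0.2,"rx":0,"ry":0,"rz":-0.005,"claw":0.5},{"x":0.012,"y":-0.005,"z":-0.4,"rx":0,"ry":0,"rz":-0.005,"claw":0.5},{"x":0.012,"y":-0.005,"z":-0.55,"rx":0,"ry":0,"rz":-0.005,"claw":0.5},{"x":0.012,"y":-0.005,"z":-0.62,"rx":0,"ry":0,"rz":-0.005,"claw":0.5},{"x":0.012,"y":-0.005,"z":-0.62,"rx":0,"ry":0,"rz":-0.005,"claw":0.5},{"x":0.012,"y":-0.005,"z":-0.62,"rx":0,"ry":0,"rz":-0.005,"claw":0},{"x":0.012,"y":-0.005,"z":-0.62,"rx":0,"ry":0,"rz":-0.005,"claw":0},{"x":0.012,"y":-0.005,"z":-0.62,"rx":0,"ry":0,"rz":-0.005,"claw":0}]'
```

```text
time_s: 4.05
tcp_pos: [0.4965, -0.3896, 0.0481]
ee_rot: [[-0.994, -0.107, 0.001], [-0.107, 0.994, -0.0], [-0.001, -0.001, -1.0]]
wrist_force: [-0.8, -0.4, -1.0]
gripper_width: 0.245
gripper_force: 0.0
```

```bash
python3 -m pendant '[{"x":0,"y":0,"z":0,"rx":0,"ry":0,"rz":0,"claw":0},{"x":0,"y":0,"z":0,"rx":0,"ry":0,"rz":0,"claw":0},{"x":0,"y":0,"z":0,"rx":0,"ry":0,"rz":0,"claw":0},{"x":0,"y":0,"z":0.1,"rx":0,"ry":0,"rz":0,"claw":0},{"x":0,"y":0,"z":0.2,"rx":0,"ry":0,"rz":0,"claw":0},{"x":0,"y":0,"z":0.4,"rx":0,"ry":0,"rz":0,"claw":0},{"x":0,"y":0,"z":0.6,"rx":0,"ry":0,"rz":0,"claw":0},{"x":0,"y":0,"z":0.6,"rx":0,"ry":0,"rz":0,"claw":0}]'
```

```text
time_s: 5.05
tcp_pos: [0.4985, -0.3904, 0.2028]
ee_rot: [[-0.994, -0.108, 0.009], [-0.108, 0.994, -0.005], [-0.008, -0.005, -1.0]]
wrist_force: [0.1, 0.1, -0.2]
gripper_width: 0.105
gripper_force: 30.0
```

```bash
python3 -m pendant '[{"x":0.05,"y":0.2,"z":0,"rx":0,"ry":0,"rz":0,"claw":0},{"x":0.1,"y":0.4,"z":0,"rx":0,"ry":0,"rz":0.009,"claw":0},{"x":0.17,"y":0.6,"z":0,"rx":0,"ry":0,"rz":0.018,"claw":0},{"x":0.22,"y":0.8,"z":0,"rx":0,"ry":0,"rz":0.018,"claw":0},{"x":0.27,"y":1,"z":0,"rx":0,"ry":0,"rz":0.018,"claw":0},{"x":0.27,"y":1,"z":0,"rx":0,"ry":0,"rz":0.018,"claw":0},{"x":0.27,"y":1,"z":0,"rx":0,"ry":0,"rz":0.018,"claw":0},{"x":0.27,"y":1,"z":0,"rx":0,"ry":0,"rz":0.018,"claw":0}]'
python3 - <<'E'
from h import *
w=capture("wrist");s=sense();print(s["tcp_pos"],s["ee_rot"])
im=w["color"][150:350,250:500,::-1];cv2.imwrite("pics/w4.png",cv2.resize(im,None,fx=3,fy=3,interpolation=cv2.INTER_CUBIC))
np.set_printoptions(precision=2,suppress=True)
R=s["ee_rot"];t=s["tcp_pos"]
print("hole,set:",proj(w,[[.5627,-.1081,.084],[.5446,.0015,.114]]))
print("foot,top:",proj(w,[t+R[:,2]*.049,t-R[:,2]*.011]))
for l in("open_hole","set_dowel_tip","joint","dowel_mid_centre"): print(l,[(r["centre"],r["conf"]) for r in search_frame(w,l)])
E
```

```text
time_s: 6.05
tcp_pos: [0.5632, -0.1403, 0.1971]
ee_rot: [[-0.987, -0.162, -0.001], [-0.162, 0.987, 0.0], [0.001, 0.0, -1.0]]
wrist_force: [0.5, 0.2, -0.4]
gripper_width: 0.107
gripper_force: 30.0
[ 0.56328465 -0.14040061  0.19719805] [[-9.86833472e-01 -1.61737741e-01 -7.75511222e-04]
 [-1.61737882e-01  9.86833746e-01  1.21710308e-04]
 [ 7.45615494e-04  2.45537349e-04 -9.99999692e-01]]
hole,set: [[356.22 198.73]
 [487.25 208.84]]
foot,top: [[323.04 218.41]
 [323.06 257.02]]
open_hole [([401.7, 156.7], 0.73)]
set_dowel_tip [([402.5, 158.5], 0.83)]
joint [([402.2, 159.5], 0.59)]
dowel_mid_centre [([321.1, 246.8], 0.65)]
```

View pics/w4.png

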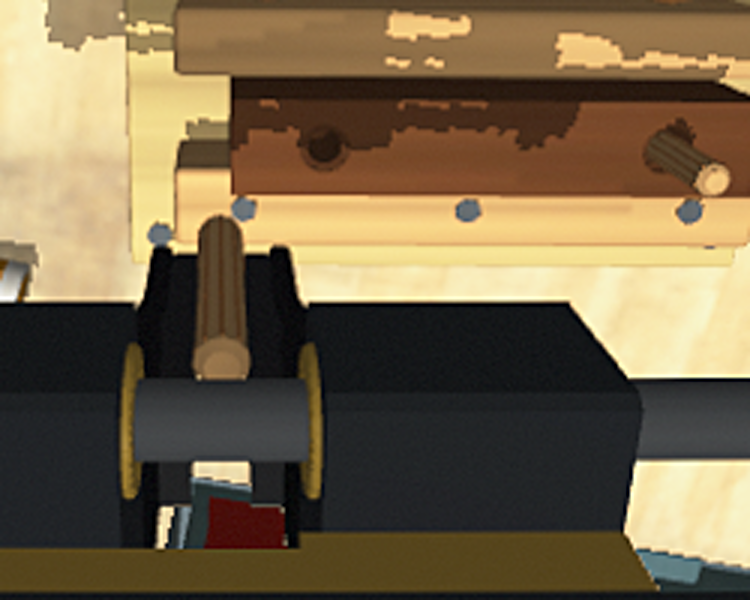

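The hole is at (358.3,199) and the set tip at (487.7,210). The dowel foot is near (323.4,229) and its top near (323.7,269). This fits the foot being 33 mm below the TCP.

```bash
python3 - <<'E'
from h import *
np.set_printoptions(precision=4,suppress=True)
w=capture("wrist");s=sense();R=s["ee_rot"];t=s["tcp_pos"]
print("pred foot,top",proj(w,[t+R[:,2]*.033,t-R[:,2]*.027]))
f=t[2]-.033
print("foot",onz(w,(323.4,229),f),"top",onz(w,(323.7,269),t[2]+.027),t)
h=onz(w,(358.3,199),.084);q=onz(w,(487.7,210),.114);print("hole",h,"set",q,np.hypot(*(h-q)[:2]))
a=capture("top")
for l in("open_hole","set_dowel_tip"):
  for p in(a,): print(l,[(r["centre"],r["conf"]) for r in search_frame(p,l)])
E
```

```text
pred foot,top [[323.421  226.6754]
 [323.5809 272.1093]]
foot [ 0.5654 -0.1397  0.1645] top [ 0.5618 -0.1402  0.2245] [ 0.5636 -0.14    0.1975]
hole [ 0.5632 -0.1059  0.084 ] set [0.5461 0.0026 0.114 ] 0.1098276872834471
open_hole [([347.1, 203.5], 0.86)]
set_dowel_tip [([342.9, 203.9], 0.56)]
```

```bash
python3 -m pendant '[{"x":0,"y":0.07,"z":0,"rx":0,"ry":0,"rz":0,"claw":0},{"x":0,"y":0.134,"z":0,"rx":0,"ry":0,"rz":0,"claw":0},{"x":0,"y":0.134,"z":-0.1,"rx":0,"ry":0,"rz":0,"claw":0},{"x":0,"y":0.134,"z":-0.2,"rx":0,"ry":0,"rz":0,"claw":0},{"x":0,"y":0.134,"z":-0.278,"rx":0,"ry":0,"rz":0,"claw":0},{"x":0,"y":0.134,"z":-0.278,"rx":0,"ry":0,"rz":0,"claw":0},{"x":0,"y":0.134,"z":-0.278,"rx":0,"ry":0,"rz":0,"claw":0},{"x":0,"y":0.134,"z":-0.278,"rx":0,"ry":0,"rz":0,"claw":0}]'
python3 - <<'E'
from h import *
w=capture("wrist");b=capture("scene");s=sense();R=s["ee_rot"];t=s["tcp_pos"]
A=cv2.resize(w["color"][170:290,270:400,::-1],None,fx=4,fy=4,interpolation=cv2.INTER_CUBIC)
c=proj(b,[[.563,-.106,.084]])[0];print("scene proj hole",c)
x,y=int(c[0])-30,int(c[1])-50
B=cv2.resize(b["color"][y:y+80,x:x+60,::-1],(360,480),interpolation=cv2.INTER_CUBIC);A=A[:,:440]
cv2.imwrite("pics/w5.png",np.hstack([A,B]));print(x,y)
np.set_printoptions(precision=4,suppress=True)
print(t,R[:,2],"pred foot,top",proj(w,[t+R[:,2]*.033,t-R[:,2]*.027]), "hole",proj(w,[[.5632,-.1059,.084]]))
E
```

```text
time_s: 7.5
tcp_pos: [0.5645, -0.1057, 0.1292]
ee_rot: [[-0.986, -0.164, 0.002], [-0.164, 0.986, 0.0], [-0.002, -0.0, -1.0]]
wrist_force: [-0.2, 0.3, 0.2]
gripper_width: 0.104
gripper_force: 30.0
scene proj hole [315.91513939 181.04502159]
285 131
[ 0.5642 -0.1058  0.1289] [ 0.0017  0.0001 -1.    ] pred foot,top [[323.0771 225.9618]
 [323.0922 271.1382]] hole [[323.2305 218.3154]]
```

View pics/w5.png

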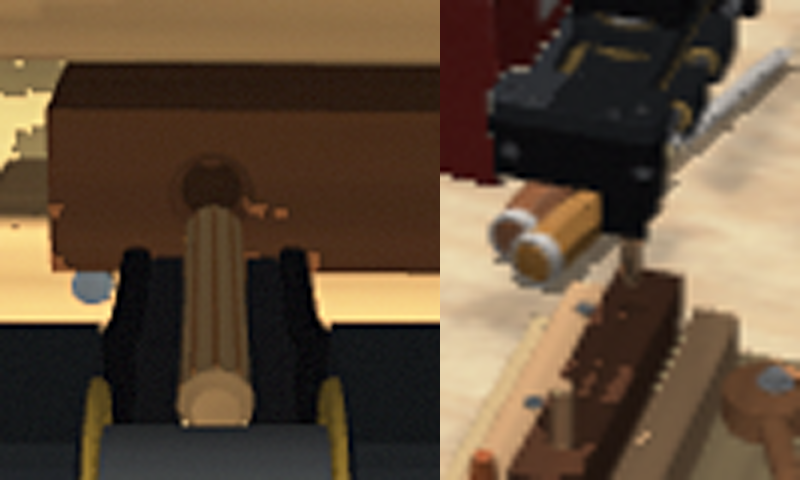

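The wrist view shows the countersink centred at (323.25,216) and the foot at about (323.5,226.5). The bar's upper-edge borders are at rows 197 and 237.5.

```bash
python3 - <<'E'
from h import *
np.set_printoptions(precision=4,suppress=True)
w=capture("wrist");s=sense();R=s["ee_rot"];t=s["tcp_pos"]
for n,uv in(("near",(323.25,197)),("far",(323.25,237.4)),("hole",(323.25,216)),("csL",(313.5,216)),("csR",(333,216)),("barend",(283,206))): print(n,onz(w,uv,.084))
print("foot",onz(w,(323.5,226.5),t[2]-.033),t)
E
```

```text
near [ 0.5465 -0.1088  0.084 ]
far [ 0.578  -0.1036  0.084 ]
hole [ 0.561  -0.1064  0.084 ]
csL [ 0.5621 -0.1135  0.084 ]
csR [ 0.5598 -0.0993  0.084 ]
barend [ 0.558  -0.1367  0.084 ]
foot [ 0.5643 -0.1056  0.0957] [ 0.5641 -0.1059  0.1287]
```

```bash
python3 -m pendant '[{"x":-0.009,"y":-0.002,"z":0,"rx":0,"ry":0,"rz":0,"claw":0},{"x":-0.009,"y":-0.002,"z":-0.02,"rx":0,"ry":0,"rz":0,"claw":0},{"x":-0.009,"y":-0.002,"z":-0.04,"rx":0,"ry":0,"rz":0,"claw":0},{"x":-0.009,"y":-0.002,"z":-0.055,"rx":0,"ry":0,"rz":0,"claw":0},{"x":-0.009,"y":-0.002,"z":-0.065,"rx":0,"ry":0,"rz":0,"claw":0},{"x":-0.009,"y":-0.002,"z":-0.075,"rx":0,"ry":0,"rz":0,"claw":0},{"x":-0.009,"y":-0.002,"z":-0.08,"rx":0,"ry":0,"rz":0,"claw":0},{"x":-0.009,"y":-0.002,"z":-0.08,"rx":0,"ry":0,"rz":0,"claw":0}]'
```

```text
time_s: 8.65
tcp_pos: [0.562, -0.1064, 0.1081]
ee_rot: [[-0.987, -0.163, 0.001], [-0.163, 0.987, 0.0], [-0.001, -0.0, -1.0]]
wrist_force: [1.5, -0.1, -1.2]
gripper_width: 0.107
gripper_force: 30.0
```

```bash
python3 -m pendant '[{"x":0,"y":0,"z":-0.02,"rx":0,"ry":0,"rz":0,"claw":0},{"x":0,"y":0,"z":-0.04,"rx":0,"ry":0,"rz":0,"claw":0},{"x":0,"y":0,"z":-0.055,"rx":0,"ry":0,"rz":0,"claw":0},{"x":0,"y":0,"z":-0.07,"rx":0,"ry":0,"rz":0,"claw":0},{"x":0,"y":0,"z":-0.08,"rx":0,"ry":0,"rz":0,"claw":0},{"x":0,"y":0,"z":-0.088,"rx":0,"ry":0,"rz":0,"claw":0},{"x":0,"y":0,"z":-0.088,"rx":0,"ry":0,"rz":0,"claw":0},{"x":0,"y":0,"z":-0.088,"rx":0,"ry":0,"rz":0,"claw":0}]'
```

```text
time_s: 9.65
tcp_pos: [0.5622, -0.1065, 0.0866]
ee_rot: [[-0.986, -0.164, 0.002], [-0.164, 0.987, -0.0], [-0.002, -0.0, -1.0]]
wrist_force: [5.0, -1.2, 3.6]
gripper_width: 0.105
gripper_force: 30.0
```

```bash
python3 -m pendant '[{"x":0.003,"y":0,"z":-0.003,"rx":0,"ry":0,"rz":0,"claw":0},{"x":0.003,"y":0,"z":-0.006,"rx":0,"ry":0,"rz":0,"claw":0},{"x":0.003,"y":0,"z":-0.006,"rx":0,"ry":0,"rz":0,"claw":0},{"x":0.003,"y":0,"z":-0.006,"rx":0,"ry":0,"rz":0,"claw":0},{"x":0.003,"y":0,"z":-0.006,"rx":0,"ry":0,"rz":0,"claw":0},{"x":0.003,"y":0,"z":-0.006,"rx":0,"ry":0,"rz":0,"claw":0},{"x":0.003,"y":0,"z":-0.006,"rx":0,"ry":0,"rz":0,"claw":0},{"x":0.003,"y":0,"z":-0.006,"rx":0,"ry":0,"rz":0,"claw":0}]'
```

```text
time_s: 10.65
tcp_pos: [0.5625, -0.1065, 0.0865]
ee_rot: [[-0.986, -0.164, 0.001], [-0.164, 0.986, -0.001], [-0.001, -0.001, -1.0]]
wrist_force: [0.3, 0.6, 12.0]
gripper_width: 0.103
gripper_force: 30.0
```

```bash
python3 -m pendant '[{"x":0,"y":0,"z":0,"rx":0,"ry":0,"rz":0,"claw":0.5},{"x":0,"y":0,"z":0,"rx":0,"ry":0,"rz":0,"claw":0.5},{"x":0,"y":0,"z":0,"rx":0,"ry":0,"rz":0,"claw":0.5},{"x":0,"y":0,"z":0,"rx":0,"ry":0,"rz":0,"claw":0.5},{"x":0,"y":0,"z":0.1,"rx":0,"ry":0,"rz":0,"claw":0.5},{"x":0,"y":0,"z":0.3,"rx":0,"ry":0,"rz":0,"claw":0.5},{"x":0,"y":0,"z":0.55,"rx":0,"ry":0,"rz":0,"claw":0.5},{"x":0,"y":0,"z":0.8,"rx":0,"ry":0,"rz":0,"claw":0.5}]'
python3 - <<'E'
from h import *
np.set_printoptions(precision=4,suppress=True)
w=capture("wrist");b=capture("scene");s=sense();print(s["tcp_pos"])
A=cv2.resize(w["color"][100:250,280:560,::-1],None,fx=2,fy=2,interpolation=cv2.INTER_CUBIC)
B=cv2.resize(b["color"][155:230,265:365,::-1],(400,300),interpolation=cv2.INTER_CUBIC)
A=np.hstack([A[:, :400],B]);cv2.imwrite("pics/w6.png",A)
print(proj(w,[[.5625,-.1065,.114],[.5455,.002,.114]]),proj(b,[[.5625,-.1065,.114],[.5455,.002,.114]]))
E
```

```text
time_s: 11.65
tcp_pos: [0.5595, -0.1062, 0.284]
ee_rot: [[-0.987, -0.163, -0.008], [-0.163, 0.987, 0.001], [0.008, 0.002, -1.0]]
wrist_force: [0.6, 0.7, -0.2]
gripper_width: 0.499
gripper_force: 0.0
[ 0.5636 -0.1068  0.291 ]
[[322.0764 183.2292]
 [417.9781 183.8929]] [[316.2959 172.0351]
 [304.2485 194.2727]]
```

View pics/w6.png

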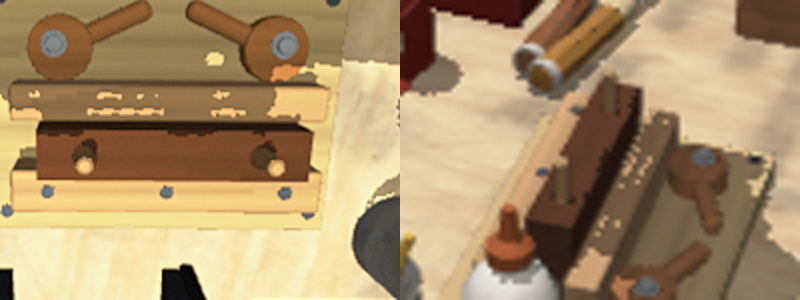

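The right dowel (322.5,182.5) and the set one (418,184) stand equally proud, exactly where predicted. The dowel is home. Next I need the joint angles to choose which way to turn.

```bash
python3 - <<'E'
from h import *
np.set_printoptions(precision=4,suppress=True)
s=sense();print(s["joints"],s["tcp_pos"])
a=capture("top");b=capture("scene")
for p,z in((a,.056),(b,.03)):
  q=regions_of(p,"upper_half")[0];(c,wh,an)=cv2.minAreaRect(np.argwhere(q["region"])[:,::-1].astype(np.float32))
  print(q["conf"],c,wh,an,onz(p,c,z))
  if z==.056:
    P=cv2.boxPoints((c,wh,an));X=np.array([onz(p,u,.056)[:2] for u in P]);print(X)
E
```

```text
[  5.4925  14.4386  -0.7413   0.0923 -74.2935 -86.0899] [ 0.5636 -0.1068  0.291 ]
0.83 (190.70999145507812, 213.46998596191406) (13.293608665466309, 64.91241455078125) 81.8698959350586 [0.4914 0.3407 0.056 ]
[[0.4986 0.4342]
 [0.5214 0.2529]
 [0.4842 0.2476]
 [0.4614 0.4284]]
0.61 (254.49058532714844, 317.7170104980469) (24.6706600189209, 81.5880126953125) 29.05460548400879 [0.491  0.3519 0.03  ]
```

```bash
python3 -m pendant '[{"x":-0.02,"y":0.12,"z":0,"rx":0,"ry":0,"rz":0.03,"claw":0.7},{"x":-0.04,"y":0.24,"z":0,"rx":0,"ry":0,"rz":0.06,"claw":0.7},{"x":-0.06,"y":0.36,"z":0,"rx":0,"ry":0,"rz":0.09,"claw":0.7},{"x":-0.08,"y":0.48,"z":0,"rx":0,"ry":0,"rz":0.13,"claw":0.7},{"x":-0.1,"y":0.6,"z":0,"rx":0,"ry":0,"rz":0.16,"claw":0.7},{"x":-0.12,"y":0.72,"z":0,"rx":0,"ry":0,"rz":0.19,"claw":0.7},{"x":-0.14,"y":0.84,"z":0,"rx":0,"ry":0,"rz":0.22,"claw":0.7},{"x":-0.15,"y":0.9,"z":0,"rx":0,"ry":0,"rz":0.25,"claw":0.7}]'
python3 -m pendant '[{"x":-0.02,"y":0.12,"z":0,"rx":0,"ry":0,"rz":0.03,"claw":0.8},{"x":-0.04,"y":0.24,"z":0,"rx":0,"ry":0,"rz":0.06,"claw":0.8},{"x":-0.06,"y":0.36,"z":0,"rx":0,"ry":0,"rz":0.09,"claw":0.8},{"x":-0.08,"y":0.5,"z":0,"rx":0,"ry":0,"rz":0.13,"claw":0.8},{"x":-0.1,"y":0.64,"z":0,"rx":0,"ry":0,"rz":0.17,"claw":0.8},{"x":-0.12,"y":0.78,"z":0,"rx":0,"ry":0,"rz":0.2,"claw":0.8},{"x":-0.136,"y":0.9,"z":0,"rx":0,"ry":0,"rz":0.233,"claw":0.8},{"x":-0.136,"y":0.9,"z":0,"rx":0,"ry":0,"rz":0.233,"claw":0.8}]'
cat > up.py <<'E'
from h import *
np.set_printoptions(precision=4,suppress=True)
w=capture("wrist")   # let motion settle
w=capture("wrist");s=sense();t=s["tcp_pos"];print(t,np.degrees(np.arctan2(*s["ee_rot"][[1,0],1])))
q=regions_of(w,"upper_half")[0];m=q["region"].astype(np.uint8);print(q["conf"],m.sum(),cv2.boundingRect(m))
P=np.argwhere(m)[:,::-1].astype(np.float32)
(c,wh,an)=cv2.minAreaRect(P);print(c,wh,an)
X=np.array([onz(w,u,.056)[:2] for u in cv2.boxPoints((c,wh,an))]);print(X,X.mean(0))
# fit the box: compare mask with projected bar over x,y,yaw
from scipy.optimize import minimize
def mask(v):
    x,y,a=v[0],v[1],v[2]
    C=np.array([[i*.016,j*.085,k] for i in(-1,1) for j in(-1,1) for k in(0,.056)])
    R=np.array([[np.cos(a),-np.sin(a)],[np.sin(a),np.cos(a)]]);C[:,:2]=C[:,:2]@R.T+[x,y]
    u=proj(w,C);h=cv2.convexHull((u*16).astype(np.int32))
    M=np.zeros((400,640),np.uint8);cv2.fillConvexPoly(M,h,255,cv2.LINE_AA,4);return M/255.
roi=np.ones((400,640));roi[235:]=0
f=lambda v:(np.abs(mask(v)-m)*roi).sum()
best=min((minimize(f,[x0,y0,np.radians(a0)],method="Nelder-Mead",options=dict(initial_simplex=np.array([x0,y0,np.radians(a0)])+np.vstack([np.zeros(3),np.diag([.006,.006,.04])]),xatol=1e-5,fatol=.05)) for x0,y0,a0 in((.492,.343,6),(.49,.346,8),(.495,.34,5))),key=lambda r:r.fun)
print("fit",best.x[:2],np.degrees(best.x[2]),best.fun)
ov=w["color"][:,:,::-1].copy();h=(mask(best.x)>.5).astype(np.uint8)
cs,_=cv2.findContours(h,cv2.RETR_EXTERNAL,cv2.CHAIN_APPROX_NONE);cv2.drawContours(ov,cs,-1,(0,255,0),1);cv2.imwrite("pics/up.png",ov)
E
python3 up.py
```

```text
time_s: 12.95
tcp_pos: [0.5231, 0.1194, 0.2817]
ee_rot: [[-0.579, -0.816, -0.006], [-0.816, 0.579, -0.002], [0.006, 0.004, -1.0]]
wrist_force: [0.3, -0.3, -0.2]
gripper_width: 0.701
gripper_force: 0.0
time_s: 13.95
tcp_pos: [0.4893, 0.3444, 0.2811]
ee_rot: [[0.112, -0.994, -0.005], [-0.994, -0.112, -0.005], [0.004, 0.005, -1.0]]
wrist_force: [-0.3, 0.9, -0.5]
gripper_width: 0.798
gripper_force: 0.0
[0.49   0.3428 0.2824] -173.68833539492547
0.71 3193 (305, 102, 28, 129)
(319.62957763671875, 166.29379272460938) (128.03433227539062, 26.692956924438477) 88.45184326171875
[[0.5205 0.2621]
 [0.4879 0.2576]
 [0.4629 0.4266]
 [0.4999 0.4318]] [0.4928 0.3445]
fit [0.493  0.3453] 7.304370014804335 182.79999999999998
```

```bash
python3 - <<'E'
s=open('up.py').read()
s=s.replace('P=np.argwhere','''g=np.full(m.shape,2,np.uint8);g[cv2.dilate(m,np.ones((15,15)))==0]=0;g[m>0]=3;g[cv2.erode(m,np.ones((7,7)))>0]=1
cv2.grabCut(np.ascontiguousarray(w["color"][:,:,::-1]),g,None,np.zeros((1,65)),np.zeros((1,65)),5,cv2.GC_INIT_WITH_MASK);m=(g&1).astype(np.uint8);print("grab",m.sum(),cv2.boundingRect(m))
P=np.argwhere''',1)
open('up.py','w').write(s)
E
python3 up.py
```

```text
[0.4907 0.3424 0.284 ] -173.7413266147185
0.62 3181 (306, 103, 29, 129)
grab 3441 (306, 105, 33, 126)
(321.8188781738281, 167.50550842285156) (31.78838348388672, 125.34345245361328) 0.9877604246139526
[[0.5061 0.4316]
 [0.5187 0.2636]
 [0.4794 0.2599]
 [0.4616 0.4277]] [0.4915 0.3457]
fit [0.4932 0.3468] 5.738982186894682 423.83529411764704
```

View pics/up.png

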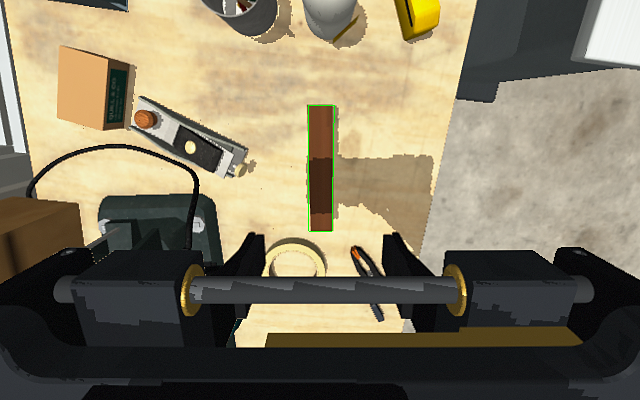

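The overlay fits the bar, which spans columns 307–333 and rows 104–231. The fingers have clear space on both sides. Descending.

```bash
python3 -m pendant '[{"x":0.009,"y":0.012,"z":-0.2,"rx":0,"ry":0,"rz":0.001,"claw":0.8},{"x":0.009,"y":0.012,"z":-0.4,"rx":0,"ry":0,"rz":0.001,"claw":0.8},{"x":0.009,"y":0.012,"z":-0.6,"rx":0,"ry":0,"rz":0.001,"claw":0.8},{"x":0.009,"y":0.012,"z":-0.8,"rx":0,"ry":0,"rz":0.001,"claw":0.8},{"x":0.009,"y":0.012,"z":-0.8,"rx":0,"ry":0,"rz":0.001,"claw":0.8},{"x":0.009,"y":0.012,"z":-0.8,"rx":0,"ry":0,"rz":0.001,"claw":0.8},{"x":0.009,"y":0.012,"z":-0.8,"rx":0,"ry":0,"rz":0.001,"claw":0.8},{"x":0.009,"y":0.012,"z":-0.8,"rx":0,"ry":0,"rz":0.001,"claw":0.8}]'
cat > bar.py <<'E'
from h import *
np.set_printoptions(precision=4,suppress=True)
w=capture("wrist");w=capture("wrist");s=sense();t=s["tcp_pos"];print(t,np.degrees(np.arctan2(*s["ee_rot"][[1,0],1])))
im=w["color"].astype(int)
# dark rows down the finger centre line
for dx in(-6,0,6):
  u=323+dx;col=im[:,u-1:u+2].mean(1).astype(int).sum(1);print(u,[int(v) for v in col[60:330:3]])
E
python3 bar.py
```

```text
time_s: 15.25
tcp_pos: [0.4937, 0.3473, 0.0865]
ee_rot: [[0.114, -0.994, 0.002], [-0.994, -0.114, 0.003], [-0.002, -0.003, -1.0]]
wrist_force: [-1.0, -0.4, 1.1]
gripper_width: 0.802
gripper_force: 0.0
[0.4934 0.3469 0.0857] -173.4711112813729
317 [521, 521, 531, 544, 574, 593, 595, 593, 585, 561, 546, 539, 492, 214, 215, 216, 219, 217, 215, 214, 216, 215, 213, 214, 213, 215, 213, 212, 213, 211, 215, 213, 212, 212, 209, 212, 211, 211, 211, 211, 209, 214, 210, 209, 216, 140, 119, 121, 118, 120, 118, 118, 117, 116, 120, 120, 120, 121, 117, 120, 123, 120, 120, 121, 120, 118, 122, 122, 120, 120, 119, 120, 104, 153, 206, 253, 168, 184, 191, 194, 193, 173, 205, 205, 204, 206, 204, 205, 203, 172]
323 [538, 544, 548, 540, 554, 567, 574, 578, 581, 558, 541, 546, 494, 217, 218, 218, 215, 216, 218, 215, 213, 215, 217, 214, 216, 214, 215, 217, 214, 215, 217, 214, 211, 216, 212, 213, 213, 216, 214, 215, 211, 215, 214, 214, 225, 119, 116, 119, 126, 122, 121, 122, 119, 119, 119, 120, 118, 120, 120, 121, 122, 120, 120, 122, 122, 121, 123, 122, 119, 120, 119, 120, 108, 155, 205, 248, 203, 186, 195, 196, 193, 175, 210, 211, 209, 212, 211, 211, 208, 158]
329 [533, 535, 536, 544, 552, 558, 571, 582, 581, 574, 563, 566, 478, 226, 228, 229, 228, 230, 230, 227, 232, 226, 227, 229, 225, 229, 228, 227, 231, 228, 227, 225, 228, 227, 226, 227, 225, 224, 226, 226, 223, 224, 226, 226, 229, 119, 123, 128, 127, 127, 127, 127, 127, 128, 127, 132, 126, 132, 129, 131, 130, 129, 132, 127, 130, 132, 130, 124, 130, 128, 128, 127, 110, 152, 206, 247, 285, 186, 193, 198, 196, 179, 220, 217, 217, 216, 219, 218, 219, 161]
```

```bash
python3 - <<'E'
from h import *
w=capture("wrist");T=w["world_to_cam"];print("cam",-T[:3,:3].T@T[:3,3],sense()["tcp_pos"])
for z in(.056,0): print(onz(w,(323,97.5),z),onz(w,(323,277),z))
im=w["color"].astype(int).sum(2);print([int(v) for v in im[94:102,323]])
for r in(110,150,190): 
  d=im[r]; i=np.where(d[250:400]<300)[0]+250; print(r,i.min(),i.max(),onz(w,(i.min(),r),.056),onz(w,(i.max()+1,r),.056))
E
```

```text
cam [0.5023549  0.26456698 0.24925944] [0.49321436 0.34682592 0.0853927 ]
[0.50307912 0.26155541 0.056     ] [0.48897817 0.38568701 0.056     ]
[5.03288978e-01 2.60682754e-01 2.77555756e-17] [0.48510206 0.42078347 0.        ]
[551, 561, 528, 372, 188, 216, 218, 219]
110 297 348 [0.51816791 0.27064118 0.056     ] [0.48634104 0.26701778 0.056     ]
150 298 347 [0.51537393 0.29511434 0.056     ] [0.48357491 0.29148891 0.056     ]
190 299 347 [0.51236032 0.32157795 0.056     ] [0.47991438 0.31787299 0.056     ]
```

The bar centre is at (0.4934, 0.346) with yaw 6.7°, and its measured width is 32 mm. The TCP is within 1 mm of that, so I'll grip.

```bash
python3 -m pendant '[{"x":0,"y":-0.003,"z":-0.1,"rx":0,"ry":0,"rz":0,"claw":0.8},{"x":0,"y":-0.003,"z":-0.2,"rx":0,"ry":0,"rz":0,"claw":0.8},{"x":0,"y":-0.003,"z":-0.27,"rx":0,"ry":0,"rz":0,"claw":0.8},{"x":0,"y":-0.003,"z":-0.27,"rx":0,"ry":0,"rz":0,"claw":0.8},{"x":0,"y":-0.003,"z":-0.27,"rx":0,"ry":0,"rz":0,"claw":0},{"x":0,"y":-0.003,"z":-0.27,"rx":0,"ry":0,"rz":0,"claw":0},{"x":0,"y":-0.003,"z":-0.27,"rx":0,"ry":0,"rz":0,"claw":0},{"x":0,"y":-0.003,"z":-0.27,"rx":0,"ry":0,"rz":0,"claw":0}]'
```

```text
time_s: 16.4
tcp_pos: [0.4932, 0.3459, 0.0175]
ee_rot: [[0.114, -0.994, 0.0], [-0.994, -0.114, 0.001], [-0.0, -0.001, -1.0]]
wrist_force: [-0.0, -0.3, 0.4]
gripper_width: 0.429
gripper_force: 0.0
```

```bash
python3 -m pendant '[{"x":0,"y":0,"z":0,"rx":0,"ry":0,"rz":0,"claw":0},{"x":0,"y":0,"z":0,"rx":0,"ry":0,"rz":0,"claw":0},{"x":0,"y":0,"z":0,"rx":0,"ry":0,"rz":0,"claw":0},{"x":0,"y":0,"z":0,"rx":0,"ry":0,"rz":0,"claw":0},{"x":0,"y":0,"z":0.02,"rx":0,"ry":0,"rz":0,"claw":0},{"x":0,"y":0,"z":0.05,"rx":0,"ry":0,"rz":0,"claw":0},{"x":0,"y":0,"z":0.1,"rx":0,"ry":0,"rz":0,"claw":0},{"x":0,"y":0,"z":0.1,"rx":0,"ry":0,"rz":0,"claw":0}]'
```

```text
time_s: 17.4
tcp_pos: [0.4938, 0.3466, 0.0436]
ee_rot: [[0.114, -0.993, 0.002], [-0.993, -0.114, 0.002], [-0.002, -0.003, -1.0]]
wrist_force: [-0.1, -0.1, -1.8]
gripper_width: 0.366
gripper_force: 30.0
```

```bash
python3 -m pendant '[{"x":0,"y":0,"z":0.1,"rx":0,"ry":0,"rz":0,"claw":0},{"x":0,"y":0,"z":0.25,"rx":0,"ry":0,"rz":0,"claw":0},{"x":0,"y":0,"z":0.4,"rx":0,"ry":0,"rz":0,"claw":0},{"x":0,"y":0,"z":0.55,"rx":0,"ry":0,"rz":0,"claw":0},{"x":0,"y":0,"z":0.7,"rx":0,"ry":0,"rz":0,"claw":0},{"x":0,"y":0,"z":0.82,"rx":0,"ry":0,"rz":0,"claw":0},{"x":0,"y":0,"z":0.9,"rx":0,"ry":0,"rz":0,"claw":0},{"x":0,"y":0,"z":0.9,"rx":0,"ry":0,"rz":0,"claw":0}]'
python3 -m pendant '[{"x":0.01,"y":-0.05,"z":0,"rx":0,"ry":0,"rz":0,"claw":0},{"x":0.02,"y":-0.15,"z":0,"rx":0,"ry":0,"rz":0.003,"claw":0},{"x":0.04,"y":-0.27,"z":0,"rx":0,"ry":0,"rz":0.006,"claw":0},{"x":0.06,"y":-0.39,"z":0,"rx":0,"ry":0,"rz":0.007,"claw":0},{"x":0.08,"y":-0.51,"z":0,"rx":0,"ry":0,"rz":0.007,"claw":0},{"x":0.1,"y":-0.63,"z":0,"rx":0,"ry":0,"rz":0.007,"claw":0},{"x":0.11,"y":-0.72,"z":0,"rx":0,"ry":0,"rz":0.007,"claw":0},{"x":0.12,"y":-0.8,"z":0,"rx":0,"ry":0,"rz":0.007,"claw":0}]'
python3 -m pendant '[{"x":0.02,"y":-0.12,"z":0,"rx":0,"ry":0,"rz":0,"claw":0},{"x":0.04,"y":-0.24,"z":0,"rx":0,"ry":0,"rz":0.003,"claw":0},{"x":0.06,"y":-0.36,"z":0,"rx":0,"ry":0,"rz":0.006,"claw":0},{"x":0.08,"y":-0.48,"z":0,"rx":0,"ry":0,"rz":0.006,"claw":0},{"x":0.1,"y":-0.6,"z":0,"rx":0,"ry":0,"rz":0.006,"claw":0},{"x":0.11,"y":-0.7,"z":0,"rx":0,"ry":0,"rz":0.006,"claw":0},{"x":0.12,"y":-0.77,"z":0,"rx":0,"ry":0,"rz":0.006,"claw":0},{"x":0.12,"y":-0.79,"z":0,"rx":0,"ry":0,"rz":0.006,"claw":0}]'
python3 - <<'E'
from h import *
capture("top");s=sense();print(s["tcp_pos"],s["joint_velocities"],np.degrees(np.arctan2(*s["ee_rot"][[1,0],1])))
E
```

```text
time_s: 18.4
tcp_pos: [0.4934, 0.3463, 0.2687]
ee_rot: [[0.114, -0.994, 0.002], [-0.994, -0.114, 0.003], [-0.003, -0.003, -1.0]]
wrist_force: [0.7, 0.5, -2.1]
gripper_width: 0.369
gripper_force: 30.0
time_s: 19.4
tcp_pos: [0.5224, 0.1439, 0.2657]
ee_rot: [[0.135, -0.991, -0.003], [-0.991, -0.135, -0.001], [0.001, 0.003, -1.0]]
wrist_force: [-0.1, 1.0, -2.1]
gripper_width: 0.365
gripper_force: 30.0
time_s: 20.4
tcp_pos: [0.5528, -0.0527, 0.2665]
ee_rot: [[0.153, -0.988, -0.001], [-0.988, -0.153, -0.0], [-0.0, 0.001, -1.0]]
wrist_force: [-0.1, 1.1, -1.8]
gripper_width: 0.365
gripper_force: 30.0
[ 0.55282624 -0.05250858  0.26663665] [ 1.35235836 -0.3565077  -0.00912946 -0.22064735  0.08993928 -0.81834684] -171.18840749659373
```

```bash
python3 -m pendant '[{"x":0.004,"y":0.001,"z":0,"rx":0,"ry":0,"rz":0,"claw":0},{"x":0.004,"y":0.001,"z":-0.1,"rx":0,"ry":0,"rz":0,"claw":0},{"x":0.004,"y":0.001,"z":-0.2,"rx":0,"ry":0,"rz":0,"claw":0},{"x":0.004,"y":0.001,"z":-0.3,"rx":0,"ry":0,"rz":0,"claw":0},{"x":0.004,"y":0.001,"z":-0.36,"rx":0,"ry":0,"rz":0,"claw":0},{"x":0.004,"y":0.001,"z":-0.4,"rx":0,"ry":0,"rz":0,"claw":0},{"x":0.004,"y":0.001,"z":-0.4,"rx":0,"ry":0,"rz":0,"claw":0},{"x":0.004,"y":0.001,"z":-0.4,"rx":0,"ry":0,"rz":0,"claw":0}]'
cat > chk.py <<'E'
from h import *
np.set_printoptions(precision=4,suppress=True)
w=capture("wrist");s=sense();R=s["ee_rot"];t=s["tcp_pos"];print(t,np.degrees(np.arctan2(*R[[1,0],1])),np.abs(s["joint_velocities"]).max())
d=.0175
for z in(.056,0): print("pred bar end z",z,proj(w,[t+R@[.085,k,d-z] for k in(-.016,0,.016)]))
j=np.array([.554,-.0523,.084]);a=np.radians(8.9);yv=np.array([-np.sin(a),np.cos(a),0]);xv=np.array([np.cos(a),np.sin(a),0])
print("pred lower end",proj(w,[j-.085*yv+k*xv for k in(.016,0,-.016)]))
im=w["color"].astype(int)
for u in(300,323,346): print(u,[tuple(map(int,im[r,u])) for r in range(60,120,3)])
cv2.imwrite("pics/final.png",w["color"][:,:,::-1])
for r in(110,150,190,60,75): print(r,[int(v) for v in im[r,270:380:3].sum(1)])
E
python3 chk.py
```

```text
time_s: 21.45
tcp_pos: [0.5547, -0.0514, 0.1679]
ee_rot: [[0.154, -0.988, 0.002], [-0.988, -0.154, 0.0], [0.0, -0.002, -1.0]]
wrist_force: [0.6, -0.1, -0.8]
gripper_width: 0.366
gripper_force: 30.0
[ 0.5547 -0.0514  0.168 ] -171.1242629248523 0.2747321136511973
pred bar end z 0.056 [[282.2192  96.979 ]
 [322.8254  96.934 ]
 [363.4301  96.9381]]
pred bar end z 0 [[294.9129  98.9291]
 [322.9161  98.9036]
 [350.9185  98.901 ]]
pred lower end [[303.7187  99.0455]
 [324.1952  99.0202]
 [344.6764  99.0072]]
300 [(236, 213, 136), (237, 214, 136), (236, 211, 137), (236, 210, 137), (237, 212, 137), (171, 134, 87), (249, 216, 138), (248, 219, 140), (249, 220, 139), (249, 219, 139), (249, 219, 139), (249, 217, 137), (236, 178, 113), (120, 72, 42), (121, 72, 40), (120, 71, 42), (120, 70, 39), (121, 72, 41), (120, 70, 40), (122, 72, 40)]
323 [(235, 210, 135), (235, 208, 135), (235, 208, 135), (234, 208, 135), (233, 207, 134), (234, 207, 134), (234, 208, 135), (235, 208, 133), (234, 206, 133), (232, 206, 133), (233, 207, 133), (233, 207, 132), (202, 167, 105), (122, 71, 42), (121, 71, 41), (122, 7
[... 645 characters left out ...]
2, 232, 230, 231, 232, 233, 233, 230, 238, 246, 244, 248, 241, 247, 235, 223, 214, 219, 214, 212, 209, 332, 294, 360, 637, 605, 598]
190 [624, 628, 366, 340, 353, 317, 238, 241, 237, 228, 228, 227, 228, 230, 224, 233, 230, 236, 236, 235, 245, 241, 237, 243, 244, 239, 236, 225, 222, 214, 253, 333, 277, 360, 366, 359, 359]
60 [630, 617, 616, 621, 618, 610, 592, 590, 583, 581, 585, 587, 588, 606, 599, 600, 595, 583, 576, 558, 541, 557, 589, 603, 614, 626, 627, 618, 609, 616, 584, 589, 583, 591, 602, 615, 622]
75 [639, 577, 494, 503, 492, 480, 467, 463, 466, 474, 392, 545, 598, 606, 598, 599, 590, 581, 571, 555, 537, 554, 590, 601, 619, 583, 574, 565, 561, 563, 530, 535, 540, 581, 602, 618, 618]
```

The bar end shows at row 97, where it should be (97.0), and it spans columns 282–363 as predicted. It is therefore gripped on centre. Final small correction and descent.

```bash
python3 -m pendant '[{"x":-0.003,"y":-0.004,"z":0,"rx":0,"ry":0,"rz":0,"claw":0},{"x":-0.003,"y":-0.004,"z":-0.025,"rx":0,"ry":0,"rz":0,"claw":0},{"x":-0.003,"y":-0.004,"z":-0.05,"rx":0,"ry":0,"rz":0,"claw":0},{"x":-0.003,"y":-0.004,"z":-0.075,"rx":0,"ry":0,"rz":0,"claw":0},{"x":-0.003,"y":-0.004,"z":-0.09,"rx":0,"ry":0,"rz":0,"claw":0},{"x":-0.003,"y":-0.004,"z":-0.1,"rx":0,"ry":0,"rz":0,"claw":0},{"x":-0.003,"y":-0.004,"z":-0.1,"rx":0,"ry":0,"rz":0,"claw":0},{"x":-0.003,"y":-0.004,"z":-0.1,"rx":0,"ry":0,"rz":0,"claw":0}]'
python3 -m pendant '[{"x":0,"y":0,"z":0,"rx":0,"ry":0,"rz":0,"claw":0},{"x":0,"y":0,"z":0,"rx":0,"ry":0,"rz":0,"claw":0},{"x":0,"y":0,"z":0,"rx":0,"ry":0,"rz":0,"claw":0},{"x":0,"y":0,"z":0,"rx":0,"ry":0,"rz":0,"claw":0},{"x":0,"y":0,"z":0,"rx":0,"ry":0,"rz":0,"claw":0},{"x":0,"y":0,"z":0,"rx":0,"ry":0,"rz":0,"claw":0},{"x":0,"y":0,"z":0,"rx":0,"ry":0,"rz":0,"claw":0},{"x":0,"y":0,"z":0,"rx":0,"ry":0,"rz":0,"claw":0}]'
python3 chk.py | head -12
python3 - <<'E'
from h import *
# level check: scene-camera outline of the held bar against prediction
b=capture("scene")
for q in regions_of(b,"upper_half")[:2]:
  P=np.argwhere(q["region"])[:,::-1].astype(np.float32);print(q["conf"],q["centre"],cv2.boundingRect(P),cv2.minAreaRect(P))
a=np.radians(8.9);C=np.array([[i*.016*np.cos(a)-k*.085*np.sin(a)+.554,i*.016*np.sin(a)+k*.085*np.cos(a)-.0523,z] for i in(-1,1) for k in(-1,1) for z in(.125,.181)])
print("pred",cv2.boundingRect(proj(b,C).astype(np.float32)),cv2.minAreaRect(proj(b,C).astype(np.float32)))
E
```

```text
time_s: 22.5
tcp_pos: [0.5535, -0.0524, 0.1423]
ee_rot: [[0.154, -0.988, 0.0], [-0.988, -0.154, 0.0], [0.0, -0.0, -1.0]]
wrist_force: [0.5, 0.2, -2.0]
gripper_width: 0.368
gripper_force: 30.0
time_s: 23.5
tcp_pos: [0.5533, -0.0524, 0.142]
ee_rot: [[0.154, -0.988, -0.0], [-0.988, -0.154, -0.0], [-0.0, 0.0, -1.0]]
wrist_force: [-0.4, -0.2, -2.4]
gripper_width: 0.369
gripper_force: 30.0
[ 0.5533 -0.0524  0.142 ] -171.13154749801092 0.09873415190121287
pred bar end z 0.056 [[282.0947  97.078 ]
 [322.6809  97.0253]
 [363.268   97.0215]]
pred bar end z 0 [[294.8376  98.9846]
 [322.8316  98.9538]
 [350.8259  98.9458]]
pred lower end [[298.9113  99.7926]
 [321.7705  99.7553]
 [344.6308  99.7332]]
300 [(231, 206, 130), (232, 206, 133), (233, 205, 132), (233, 205, 133), (235, 208, 134), (121, 98, 63), (163, 124, 79), (168, 129, 82), (175, 134, 84), (177, 135, 86), (180, 139, 88), (186, 141, 90), (155, 116, 72), (116, 69, 36), (115, 69, 38), (116, 69, 38), (116, 69, 39), (116, 68, 38), (115, 68, 37), (117, 70, 39)]
323 [(228, 199, 125), (227, 198, 125), (226, 198, 125), (226, 198, 127), (226, 197, 125), (226, 197, 125), (226, 199, 126), (225, 196, 125), (226, 196, 127), (226, 196, 127), (226, 197, 127), (226, 198, 128), (193, 160, 103), (116, 67, 36), (117, 69, 39), (118, 69, 41), (116, 68, 39), (116, 68, 37), (117, 69, 38), (117, 69, 40)]
0.6 [307.7, 178.5] (296, 156, 22, 43) ((307.70001220703125, 177.10000610351562), (20.124608993530273, 43.37971878051758), 26.56505012512207)
pred (294, 144, 32, 55) ((309.5462951660156, 171.21080017089844), (20.476125717163086, 58.217735290527344), 27.87921905517578)
```

```bash
python3 -c "
from station import *
print(finish_job())"
```

```text
the job is handed in; nothing more can be done
None
```

The job is handed in, with no verdict shown: by my measurements the 60 mm dowel is fully home, and the arm is still holding the upper half level and square over the lower half, about 1 cm above the dowel tips and within about 1 mm of in line.

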